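# Clip a temperature logger on a gauge arm and hold it out at the 100 mm mark

### The arm

A 7-joint arm with a two-finger parallel gripper is mounted at the origin on the work surface. World frame = base frame: x ahead of the robot, y to its left, z up, the work surface at z = 0. Lengths are in m, angles in rad, forces in N, time in s.
With the tool pointing down it reaches from about 0.425 to 0.875 m from the base axis. Payload 8.4 kg.
Tool frame: the origin (TCP) lies at the centre of the arm's flange, where the gripper is bolted on; the fingertips stand 173 mm ahead of it and the grasp point (between the pads) lies 155 mm ahead of it (grasp_offset is the distance from the TCP to the grasp point, in m); z points along the fingers, x is the direction in which the jaws open and shut, and the axes are right-handed (so a half turn about z gives the same grasp; the last joint's range is limited). The gripper opens to 85 mm and grips with 20 to 120 N. Pads are 22 mm wide; open, the fingers measure 114 mm over their backs; the gripper's body (76 mm by 85 mm) begins 54 mm behind the grasp point. The pads swing forward as they close: fully open they stand 13 mm farther back than shut.
Start: joints at [1.057, 0.333, 0.04, 1.465, -0.013, 1.343, -0.059], TCP at [0.262, -0.595, 0.405] pointing down, gripper open.
Joint ranges: [-2.58, 2.58], [-0.38, 2.09], [-1.3, 1.39], [0.25, 2.4], [-1.5, 4.64], [0.08, 2.09], [-2.65, 2.65]. Speed limits (rad/s): [2.22, 2.22, 2.79, 2.79, 3.14, 3.14, 3.14].

### API

Orientations are given as [roll, pitch, yaw] about the fixed x, y, z axes, in that order (R = Rz(yaw) Ry(pitch) Rx(roll)).
In Python, from workcell import sense, capture, get_calibration, hand_in, search_frame, grasp_offset gives the robot as it stands.
- The arm moves only by the tool jog_arm, never from a script. Its argument "rows" is text: rows parted by semicolons, each of 7 numbers parted by spaces: the shift along the tool's x, y, z in mm, then the turn, a rotation vector about the tool's x, y, z in rad, then the opening, from 0 (shut) to 1 (fully open). In form: tx ty tz rx ry rz jaw; .... A call has exactly 10 rows; each row shifts and turns the pose as measured when the row begins, along the tool's axes as they then stand; what a row does not reach is not made up. A row lasts 1/10 s, in which the tool goes at most 50 mm and 8.59 degrees, less where a joint would pass 70% of its speed; a pose out of reach is approached as far as the arm can. A call with a gripper value outside its range is refused whole. The fingers move at their own pace and stop on an object; "force" is the grip in N (left out, the last holds). Time passes only in rows, so rows that do not move let the fingers close, or fill a call up. It gives the time, the measured TCP pose, the force and the opening at its end, in the units of the state.
- sense(): the state, without advancing time (a new reading comes with each control period).
- capture(name): name is "scene" or "top" or "wrist"; returns the picture (400x640x3 uint8, blue, green, red); there is no depth.
- get_calibration(name): a dict with "fovy" (degrees; the focal length in pixels is half the picture's height over the tangent of half this angle, whatever the lens; pixels are square), "cx", "cy" (the principal point, pixels), "extrinsics" (4x4, takes a point from world to camera coordinates). Camera axes: x right, y down, z forward; pixel columns grow to the right and rows downward; lengths in m; the calibration is good to about 2 mm. A picture is of the moment at which its call begins: read the wrist's pose just before it. get_calibration takes no time and is no camera call; for the wrist camera it gives the pose at the moment of the call.
- hand_in(): hands the job in, once; it reports no verdict.
Trained networks look in the newest picture that a camera, given by its name, has taken for a name from the list of things; names that differ only in an ending like _2 or _b are one class to them, and where a whole thing is asked for, a point or a joint stands for the part that bears it (a point fixed in the world has none). Each returns a list of dicts, best first, with "conf" (0 to 1); they miss things now and then, are a little off and sometimes report something else, mostly with a low value. They report only what shows in the picture. A call takes as long as a camera call.
- search_frame(thing, camera): "box" ([left, top, right, bottom] in pixels, round what is visible of it).
The state is a dict: "time": time; "joints": joint angles; "qd": joint speeds; "joint_torque": joint torques, N m; "ee_pos": TCP position; "eef_rot": TCP orientation; "force": force on the tool from outside, world axes, zero at the start; "wrist_torque": the same for the moment, N m; "finger_gap": finger opening in m.
Only numpy, scipy, OpenCV 4.12 (cv2) and the standard library are available. Lean on these libraries where they do the work, as an engineer would, in place of code of your own. Each camera call takes 0.05 s, during which the arm holds its last target.

### The job

Take the sprung clip with the small round temperature logger off its parking strip, and clip it onto the top edge of the upright fin at the end of the telescoping gauge arm, while the arm is still drawn in, letting it close there. Then squeeze the release button of the arm's black handle, draw the arm out over the warm stage until its pointer stands at the 100 mm mark (the third long mark of the scale), and finish while holding it still there with the button squeezed. Leave everything else on the bench where it is.

Things in the scene. Friction and masses are not known exactly. Their poses are not given: they have to be found in the camera images.
- clip_pivot (a point): pivot of the logger clip: grey two-lever spring clip, 24 mm wide (x, along the gripped edge), tails up (z), levers to either side in y (squeeze direction). Jaws reach 30 mm below the pivot, tails about 40 mm above. A white round logger (22 mm across, 8 mm thick) sits outside the -y jaw. Axes belong to the -y lever and lean about 0.25 rad (about x) while squeezed. 55 g, varies. May face either way
- clip_tails (a point): point between the clip's tails, 24 mm above its pivot: the place to grasp, along y. Closed on a 4 mm plate the tails lean outward, 53 mm over their tops; squeezed fully open (about 10 N, use 15 N or more) they are parallel and upright, 34 mm over the outsides, and the jaw tips gape about 16 mm
- clip_jaw (a joint): opening angle of the clip's levers, rad: 0 closed on a 4 mm plate, 0.5 squeezed fully open; a spring closes it
- strip: parking strip: grey foot 180 x 70 x 12 mm with an upright aluminium plate 4 mm thick, 170 mm long in x, top edge 90 mm above the bench; origin at the underside's centre. The logger clip starts astride this edge, pivot 8 mm above it. A small plain metal clip with wire loops, 60 mm to the -x side of the middle, is part of the strip: leave it
- fin_edge (a point): middle of the top edge of the upright fin at the end of the telescoping arm: aluminium plate 60 mm long (x, the way the arm extends), 4 mm thick (y), top edge 150 mm above the bench, 42 mm free height below it. The clip sits well near the middle with its pivot 8 mm above the edge. The fin lies 110 mm beyond the handle in x and moves with it
- boom: the moving part of the telescoping arm: aluminium bar 16 mm square, 100 mm above the bench, with black grip block and end fin; runs out of a fixed white tube. x is the way it extends, z up. Its origin lies at bench height, 35 mm behind the grip block. It starts drawn in, at 0 to 2 mm of the scale, held by a catch; end stop at 130 mm. A spring pulls it back in with about 3 N; nothing else holds it once out
- handle_grip (a point): centre of the black upright grip block, 136 mm above the bench; block 30 mm (x) x 22 mm (y) x 52 mm high. The grey release button (24 mm wide, 32 mm high, centred at this height) stands out 9 mm from its -y face. Pinch along y: 31 mm over block and button, 25 mm with the button fully in (middle then 1.5 mm towards -y)
- release (a joint): travel of the release button into the block, m: 0 out, 0.006 fully in (takes about 10 N; 6 N starts it). Beyond about 0.004 the catch that holds the drawn-in arm is free. If let go when out, the arm springs back until the catch stops it about 26 mm out
- pointer (a point): tip of the small black pointer below the handle, on its -y side, which moves with the arm along the scale; x is the direction in which the arm extends
- mark100 (a point): the 100 mm mark: the third long mark of the black ticks (every 10 mm, long ones at 0, 50 and 100 mm) on the fixed aluminium scale bar beside the arm; the pointer shall stand at this x. Same axes as the pointer
- flask: clear culture flask 75 x 50 x 30 mm with white cap, lying on the warm stage under the arm (bystander, origin at its underside)
- beaker: glass beaker 64 mm wide, 85 mm high (bystander)
- dishes: two stacked clear dishes 90 mm wide, 34 mm high together (bystander)
- reagent: amber bottle 64 mm wide, 130 mm high (bystander)
- tipbox: grey box 110 x 80 x 60 mm (bystander)
- marker: black pen 132 mm long, 12 mm thick, lying (bystander)
- notebook: grey notebook 150 x 110 x 14 mm (bystander)

How it is judged:
By the outcome, as a careful person would: the job done as asked, in the order asked, and still so for the second after the job is handed in, while the arm keeps its last pose, push and grip.
It also fails if it takes over 51 s, if anything falls off the work surface, if the arm or the gripper's body presses on something with over 40 N, if the wrist force passes 120 N, or if a joint passes its speed limit or range.

## Working session

There is one attempt and no reset: what is moved stays moved. The work goes in short steps, Python scripts to look and compute and a tool call to move; the robot and the scene stay as the last step left them, time stands still between calls to the robot, and variables do not carry over. Pictures are saved under pics/ and viewed, and the job is handed in when it is done.

Besides the shell and the picture viewer there is one more tool, called after "Request:" in YAML: its name, and indented under it one key for each argument. jog_arm: Moves the arm, as the interface text tells. Its arguments: {"type":"object","properties":{"rows":{"type":"string"},"force":{"type":"number"}},"required":["rows"]}

```bash
ls; mkdir -p pics; python3 - <<'E'
from workcell import *
import cv2
print(sense())
for n in ["scene","top","wrist"]:
    c=get_calibration(n); print(n,c)
    cv2.imwrite(f"pics/{n}0.png",capture(n))
    for t in ["clip_pivot","strip","fin_edge","handle_grip","pointer","boom"]:
        r=search_frame(t,n); print(t,r[:2])
print(grasp_offset)
E
```

```text
pics
{'time': 0.0, 'joints': array([ 1.05681023,  0.33390636,  0.03984388,  1.4662398 , -0.01336432,
        1.34331144, -0.05856296]), 'qd': array([ 1.06538118e-03, -4.91380771e-05, -1.63594876e-03,  1.09242014e-03,
       -4.30511989e-04,  7.87298519e-04,  1.66654437e-03]), 'joint_torque': array([-1.73584849e-04, -6.58544612e+01,  1.36511050e+00, -4.05547392e+01,
        1.64426520e-02,  1.24454498e-02, -1.39593288e-05]), 'ee_pos': array([ 0.2618792 , -0.5947265 ,  0.40383898]), 'eef_rot': array([ 3.14145907e+00,  1.59422244e-03, -1.15605376e+00]), 'force': array([-0.4758572 , -0.18081136, -0.2750097 ]), 'wrist_torque': array([-0.02882583, -0.02137008, -0.0043655 ]), 'finger_gap': 0.08552229000958783}
scene {'fovy': 48.02655007066593, 'cx': 323.60402496491776, 'cy': 196.1411551380575, 'extrinsics': array([[-0.11994897,  0.99260137, -0.01883499,  0.0206306 ],
       [ 0.67283878,  0.06732836, -0.73671899, -0.29495274],
       [-0.73000015, -0.10104159, -0.67593667,  1.7401497 ],
       [ 0.        ,  0.        ,  0.        ,  1.        ]])}
clip_pivot [{'box': [371.9, 187.2, 439.0, 
[... 929 characters left out ...]
.7, 161.5, 419.5, 176.5], 'conf': 0.91}]
handle_grip [{'box': [354.1, 160.6, 418.3, 174.9], 'conf': 0.68}]
pointer [{'box': [350.4, 160.9, 418.6, 176.2], 'conf': 0.7}]
boom [{'box': [353.2, 162.3, 420.2, 176.1], 'conf': 0.89}, {'box': [209.4, 213.1, 224.6, 234.3], 'conf': 0.38}]
wrist {'fovy': 58.24062728571948, 'cx': 314.09333566821977, 'cy': 194.6585068284687, 'extrinsics': array([[ 0.40331278, -0.9150605 , -0.0017534 , -0.64890075],
       [-0.86392348, -0.38140435,  0.32888743, -0.04366639],
       [-0.30162065, -0.1311297 , -0.94436751,  0.38150794],
       [ 0.        ,  0.        ,  0.        ,  1.        ]])}
clip_pivot []
strip []
fin_edge []
handle_grip []
pointer []
boom []
0.1547
```

View pics/scene0.png

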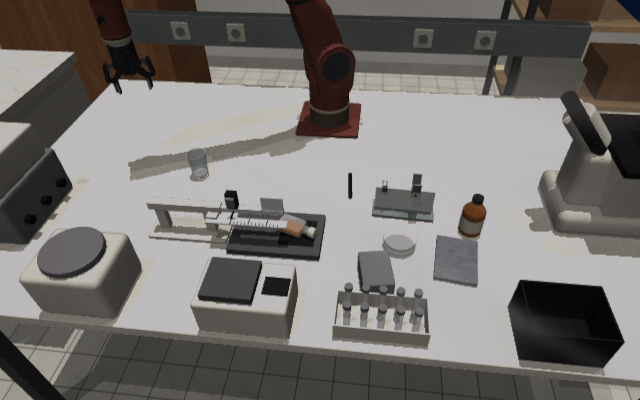

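View pics/top0.png

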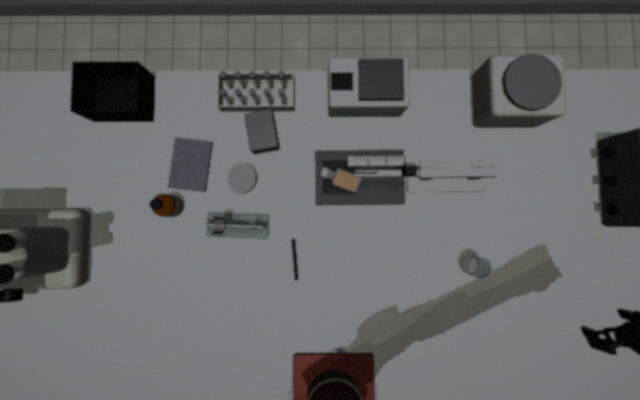

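```bash
python3 - <<'E'
import cv2
a=cv2.imread("pics/top0.png")
cv2.imwrite("pics/t0a.png",cv2.resize(a[185:265,130:290],None,fx=5,fy=5,interpolation=cv2.INTER_CUBIC))
cv2.imwrite("pics/t0b.png",cv2.resize(a[130:205,335:470],None,fx=5.9,fy=5.9,interpolation=cv2.INTER_CUBIC))
b=cv2.imread("pics/scene0.png")
cv2.imwrite("pics/s0a.png",cv2.resize(b[160:240,350:470],None,fx=6,fy=6,interpolation=cv2.INTER_CUBIC))
cv2.imwrite("pics/s0b.png",cv2.resize(b[160:240,200:320],None,fx=6,fy=6,interpolation=cv2.INTER_CUBIC))
E
```

```text
(no output)
```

View pics/t0a.png

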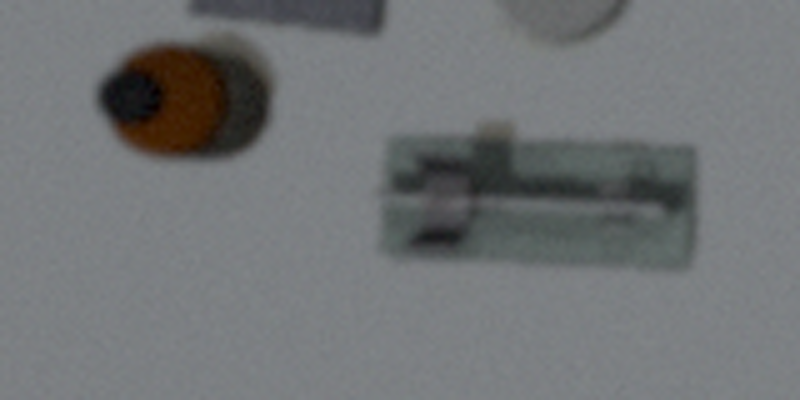

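View pics/t0b.png

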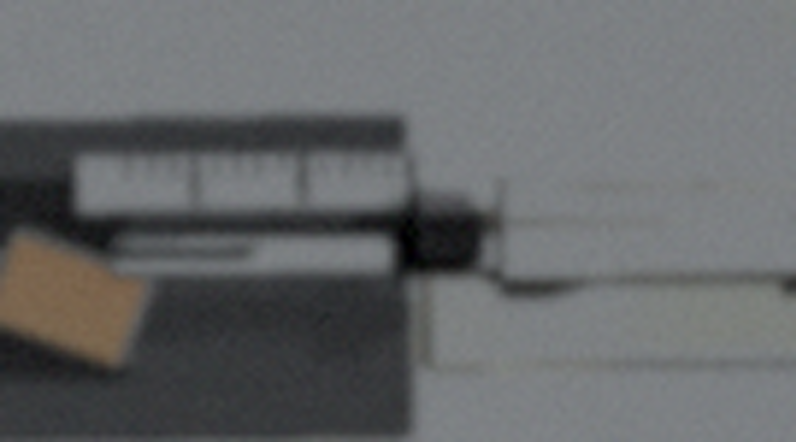

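View pics/s0a.png

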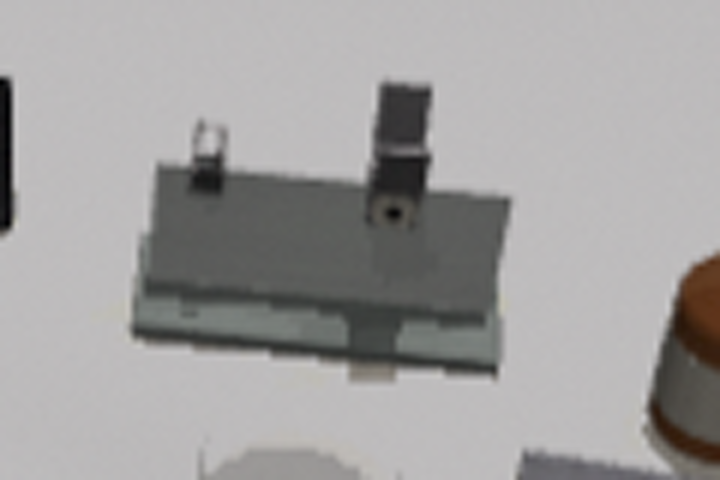

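View pics/s0b.png

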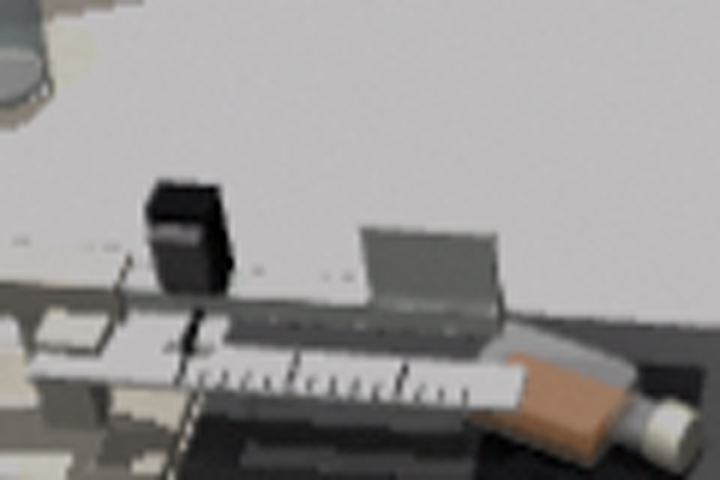

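The scene view shows the strip with the logger clip at about (415,187) and the wire clip at about (384,185). The handle is at about (231,198), and the fin's top edge runs from (260,198) to (283,200). The arm extends to the image right, which is world +y. The scale and button are on the +x world side, and the logger disc also seems to face +x.

```bash
cat > h.py <<'E'
import numpy as np, cv2
from workcell import *
from scipy.spatial.transform import Rotation as R
def cal(n):
    c=get_calibration(n); f=200/np.tan(np.radians(c['fovy'])/2); return f,c['cx'],c['cy'],np.array(c['extrinsics'])
def plane(n,u,v,z,C=None):
    f,cx,cy,E=C or cal(n); d=E[:3,:3].T@np.array([(u-cx)/f,(v-cy)/f,1]); o=-E[:3,:3].T@E[:3,3]
    return (o+d*(z-o[2])/d[2]).round(4)
def proj(n,p,C=None):
    f,cx,cy,E=C or cal(n); q=E[:3,:3]@np.array(p)+E[:3,3]; return np.array([cx+f*q[0]/q[2],cy+f*q[1]/q[2]]).round(1)
E
python3 - <<'E'
from h import *
S=lambda x,y,ox,oy,k:(ox+x/k,oy+y/k)
print("strip L,R",[plane("scene",*S(x,y,350,160,6),0.09) for x,y in [(157,165),(510,198)]])
print("clip tail",[plane("scene",*S(x,y,350,160,6),0.138) for x,y in [(380,83),(432,87)]])
print("fin",[plane("scene",*S(x,y,200,160,6),0.15) for x,y in [(360,230),(497,237)]])
print("handle top",[plane("scene",*S(x,y,200,160,6),0.162) for x,y in [(155,182),(218,185),(148,215)]])
T=lambda x,y,z,a:plane("top",*(S(x,y,130,185,5) if a else S(x,y,335,130,5.9)),z)
print("top strip edge",T(380,190,.09,1),T(665,206,.09,1),"foot",[T(*p,.012,1) for p in[(385,135),(695,147),(690,268),(380,255)]])
print("clip tails top",T(440,160,.138,1),T(440,240,.138,1))
print("handle",T(440,240,.162,0))
print(plane("scene",192/1*0+200+400/6,160+365/6,0.1))
print("flask scene",[plane("scene",a,b,0) for a,b in [(230,215),(325,255)]])
for t in ["clip_tails","beaker","dishes","reagent","flask","marker"]:
    for n in ["scene","top"]:
        capture(n); r=search_frame(t,n)
        if r: b=r[0]['box']; print(t,n,r[0],plane(n,(b[0]+b[2])/2,b[3],0))
E
```

```text
strip L,R [array([0.4801, 0.1934, 0.09  ]), array([0.4874, 0.3616, 0.09  ])]
clip tail [array([0.4656, 0.2953, 0.138 ]), array([0.4662, 0.3195, 0.138 ])]
fin [array([ 0.6226, -0.1134,  0.15  ]), array([ 0.621 , -0.0518,  0.15  ])]
handle top [array([ 0.6134, -0.2077,  0.162 ]), array([ 0.6125, -0.179 ,  0.162 ]), array([ 0.635 , -0.2047,  0.162 ])]
top strip edge [0.487  0.3417 0.09  ] [0.4777 0.1881 0.09  ] foot [array([0.5187, 0.3624, 0.012 ]), array([0.5109, 0.1821, 0.012 ]), array([0.441 , 0.1846, 0.012 ]), array([0.4493, 0.364 , 0.012 ])]
clip tails top [0.5023 0.2971 0.138 ] [0.4614 0.2964 0.138 ]
handle [ 0.6171 -0.1931  0.162 ]
[ 0.6556 -0.0934  0.1   ]
flask scene [array([ 0.5477, -0.2413,  0.    ]), array([0.6739, 0.0645, 0.    ])]
clip_tails scene {'box': [410.3, 175.8, 420.9, 198.1], 'conf': 0.47} [0.4155 0.3194 0.    ]
clip_tails top {'box': [203.5, 211.8, 272.3, 239.4], 'conf': 0.28} [0.4386 0.2742 0.    ]
beaker scene {'box': [188.4, 150.2, 206.0, 177.4], 'conf': 0.59} [ 0.3853 -0.3995  0.    ]
beaker top {'box': [462.1, 256.2, 488.9, 279.1], 'conf': 0.57} [ 0.3204 -0.4178  0.    ]
dishes scene {'box': [382.5, 227.8, 415.4, 257.6], 'conf': 0.62} [0.6619 0.2672 0.    ]
dishes top {'box': [226.3, 161.3, 256.4, 193.0], 'conf': 0.93} [0.5746 0.2656 0.    ]
reagent scene {'box': [458.2, 194.3, 484.0, 236.9], 'conf': 0.75} [ 0.564   0.4713 -0.    ]
reagent top {'box': [146.3, 193.1, 185.0, 216.3], 'conf': 0.85} [0.507  0.4869 0.    ]
flask scene {'box': [274.7, 214.1, 316.8, 238.8], 'conf': 0.88} [ 0.6229 -0.026   0.    ]
flask top {'box': [320.3, 168.2, 362.4, 193.3], 'conf': 0.75} [ 0.5724 -0.0298  0.    ]
marker scene {'box': [349.0, 171.5, 351.8, 197.0], 'conf': 0.47} [0.4308 0.1163 0.    ]
marker top {'box': [292.7, 238.7, 298.3, 280.5], 'conf': 0.7} [0.3192 0.1057 0.    ]
```

```bash
cat >> h.py <<'E'
def pose(s=None):
    s=s or sense(); return np.array(s['ee_pos']),R.from_euler('xyz',s['eef_rot'])
def plan(p0,r0,wps,step=45,rst=0.14):
    """wps: list (x,y,z,yaw); prints rows"""
    out=[]
    for x,y,z,yaw in wps:
        p1=np.array([x,y,z]); r1=R.from_euler('xyz',[np.pi,0,yaw])
        n=max(1,int(np.ceil(max(np.linalg.norm(p1-p0)*1000/step,(r0.inv()*r1).magnitude()/rst))))
        rv=(r0.inv()*r1).as_rotvec()/n; d=(p1-p0)/n; rr=r0
        for i in range(n):
            out.append(np.r_[rr.inv().apply(d)*1000,rv]); rr=rr*R.from_rotvec(rv)
        p0,r0=p1,r1
    print(len(out)); print("; ".join(" ".join(f"{v:.0f}" for v in o[:3])+" "+" ".join(f"{v:.2f}" for v in o[3:]) for o in out))
def go(wps,**k): plan(*pose(),wps,**k)
E
python3 - <<'E'
from h import *
f,cx,cy,E=cal("wrist"); p,r=pose(); o=-E[:3,:3].T@E[:3,3]
print("cam in tool",r.inv().apply(o-p), r.inv().apply(E[:3,:3][2]))
go([(0.53,-0.27,0.40,-0.6),(0.53,0.0,0.40,-0.043),(0.40,0.307,0.40,-0.043)])
E
```

```text
cam in tool [-0.00045187 -0.08447902  0.03118616] [-0.00149378  0.32886746  0.94437491]
24
-19 -38 0 0.00 0.00 -0.06; -17 -39 0 0.00 0.00 -0.06; -15 -39 0 0.00 0.00 -0.06; -12 -40 0 0.00 0.00 -0.06; -10 -41 0 0.00 0.00 -0.06; -8 -41 0 0.00 0.00 -0.06; -6 -42 0 0.00 0.00 -0.06; -3 -42 0 0.00 0.00 -0.06; -1 -42 0 0.00 0.00 -0.06; 1 -42 0 0.00 0.00 -0.06; -25 -37 -0 0.00 0.00 -0.09; -22 -39 -0 0.00 0.00 -0.09; -18 -41 -0 0.00 0.00 -0.09; -14 -43 -0 0.00 0.00 -0.09; -10 -44 -0 0.00 0.00 -0.09; -6 -45 -0 0.00 0.00 -0.09; -18 -38 -0 0.00 0.00 0.00; -18 -38 -0 0.00 0.00 0.00; -18 -38 -0 0.00 0.00 0.00; -18 -38 -0 0.00 0.00 0.00; -18 -38 -0 0.00 0.00 0.00; -18 -38 -0 0.00 0.00 0.00; -18 -38 -0 0.00 0.00 0.00; -18 -38 -0 0.00 0.00 0.00
```

```bash
python3 - <<'E'
from h import *
go([(0.47,-0.37,0.43,-0.5),(0.60,-0.12,0.43,0.026)])
E
```

```text
14
-17 -40 -4 -0.00 0.00 -0.09; -14 -42 -4 -0.00 0.00 -0.09; -10 -43 -4 -0.00 0.00 -0.09; -6 -43 -4 -0.00 0.00 -0.09; -2 -44 -4 -0.00 0.00 -0.09; 3 -44 -4 -0.00 0.00 -0.09; 7 -43 -4 -0.00 0.00 -0.09; -1 -40 -0 0.00 0.00 -0.08; 2 -40 -0 0.00 0.00 -0.08; 5 -40 -0 0.00 0.00 -0.08; 8 -39 -0 0.00 0.00 -0.08; 11 -39 -0 0.00 0.00 -0.08; 14 -38 -0 0.00 0.00 -0.08; 17 -37 -0 0.00 0.00 -0.08
```

Request:
jog_arm:
  rows: "-15 -32 0 0 0 -0.07; 0 0 0 0 0 0"

```text
invalid input
```

Request:
jog_arm:
  rows: "-17 -40 -4 0 0 -0.09 1; -14 -42 -4 0 0 -0.09 1; -10 -43 -4 0 0 -0.09 1; -6 -43 -4 0 0 -0.09 1; -2 -44 -4 0 0 -0.09 1; 3 -44 -4 0 0 -0.09 1; 7 -43 -4 0 0 -0.09 1; -1 -40 0 0 0 -0.08 1; 2 -40 0 0 0 -0.08 1; 5 -40 0 0 0 -0.08 1"

```text
time: 3.25
ee_pos: [0.5313, -0.2573, 0.4328]
eef_rot: [3.138, -0.0, -0.266]
force: [1.0, -0.5, 0.3]
finger_gap: 0.0855
```

```bash
python3 - <<'E'
from h import *
s=sense();print(s['time'],s['ee_pos'],s['eef_rot'],s['qd'].round(2))
go([(0.60,-0.12,0.43,0.026)])
E
```

```text
3.25 [ 0.53130195 -0.2573358   0.4327552 ] [ 3.13766458e+00 -1.07847010e-04 -2.66396953e-01] [-0.42  0.02 -0.34 -0.01  0.08  0.    0.06]
4
8 -38 1 0.00 0.00 -0.07; 10 -37 1 0.00 0.00 -0.07; 13 -36 1 0.00 0.00 -0.07; 16 -35 1 0.00 0.00 -0.07
```

Request:
jog_arm:
  rows: "8 -38 0 0 0 -0.07 1; 10 -37 0 0 0 -0.07 1; 13 -36 0 0 0 -0.07 1; 16 -35 0 0 0 -0.07 1; 0 0 0 0 0 0 1; 0 0 0 0 0 0 1; 0 0 0 0 0 0 1; 0 0 0 0 0 0 1; 0 0 0 0 0 0 1; 0 0 0 0 0 0 1"

```text
time: 4.25
ee_pos: [0.6037, -0.1099, 0.433]
eef_rot: [3.139, -0.001, 0.032]
force: [0.2, 0.3, -0.7]
finger_gap: 0.0855
```

```bash
python3 - <<'E'
from h import *
import pickle
s=sense();print(s['time'],s['ee_pos'],s['eef_rot'])
pickle.dump(cal("wrist"),open("c1.pkl","wb"))
cv2.imwrite("pics/w1.png",capture("wrist"))
for t in ["fin_edge","handle_grip","pointer","mark100"]: print(t,search_frame(t,"wrist")[:2])
E
```

```text
4.25 [ 0.60367135 -0.1099035   0.43303205] [ 3.13872635e+00 -1.16079536e-03  3.19274928e-02]
fin_edge [{'box': [315.9, 108.3, 360.4, 312.4], 'conf': 0.81}]
handle_grip [{'box': [317.0, 107.9, 360.5, 310.9], 'conf': 0.72}, {'box': [285.7, 0.0, 364.9, 129.0], 'conf': 0.21}]
pointer [{'box': [320.2, 110.0, 362.2, 310.6], 'conf': 0.77}]
mark100 [{'box': [250.9, 2.2, 416.2, 390.8], 'conf': 0.9}, {'box': [285.4, 0.0, 364.2, 129.1], 'conf': 0.54}]
```

View pics/w1.png

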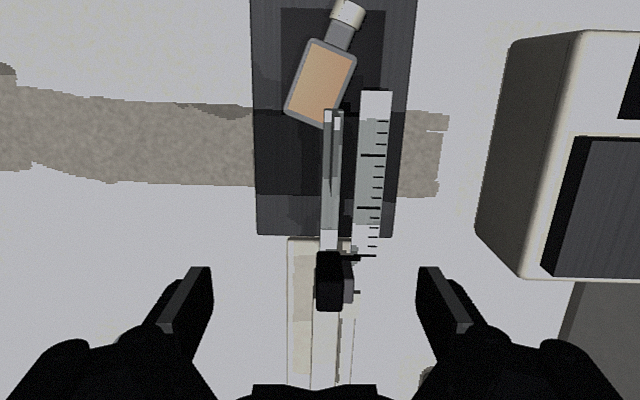

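The wrist view looks down the arm, with world +y up and +x to the right. The fin is at about (332,110–195), the handle at (329,282), the scale at columns 355–390, and the 100 mark at row 156. I'll zoom in.

```bash
python3 - <<'E'
import cv2
a=cv2.imread("pics/w1.png")
cv2.imwrite("pics/w1a.png",cv2.resize(a[85:205,290:410],None,fx=5,fy=5,interpolation=cv2.INTER_CUBIC))
cv2.imwrite("pics/w1b.png",cv2.resize(a[195:315,290:410],None,fx=5,fy=5,interpolation=cv2.INTER_CUBIC))
E
```

```text
(no output)
```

View pics/w1a.png

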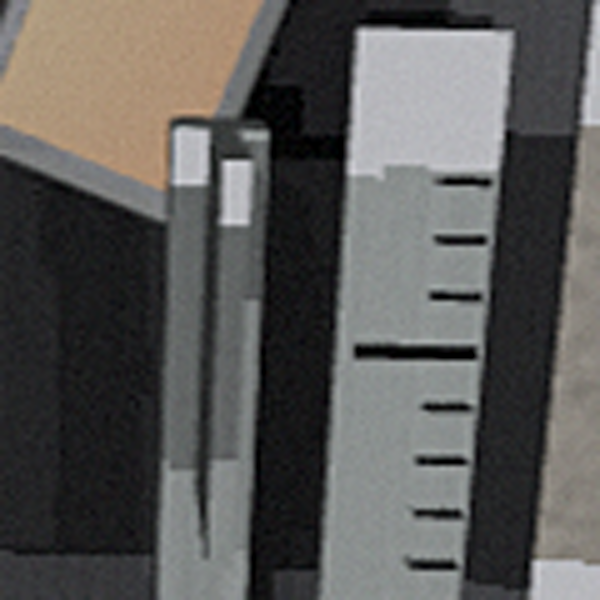

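View pics/w1b.png

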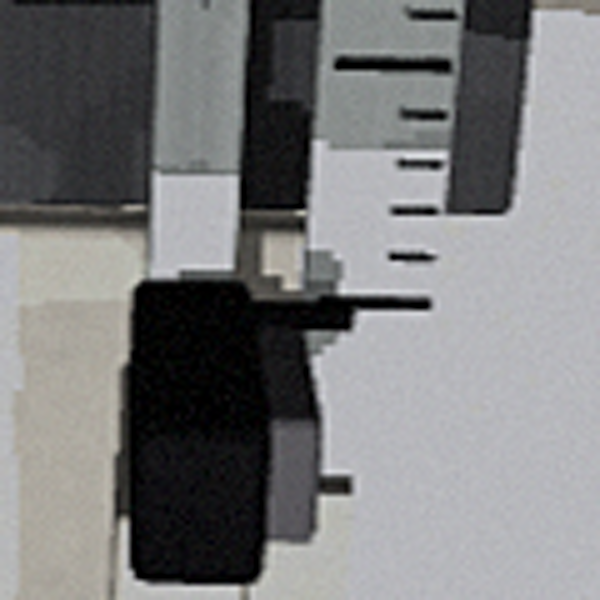

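```bash
python3 - <<'E'
from h import *
import pickle
C=pickle.load(open("c1.pkl","rb"))
for p in [(0.6206,-.053,.15),(.6246,-.053,.15),(0.6206,-.113,.15),(.6246,-.113,.15),(0.6206,-.053,.108),(.6146,-.053,.108),(.6306,-.053,.108)]:
    q=proj("wrist",p,C); print(p,q,(q-[290,85])*5)
# camera cal consistency
f,cx,cy,E=C; print(-E[:3,:3].T@E[:3,3])
E
```

```text
(0.6206, -0.053, 0.15) [342.  113.4] [260. 142.]
(0.6246, -0.053, 0.15) [347.8 113.6] [289. 143.]
(0.6206, -0.113, 0.15) [337.3 195.6] [236.5 553. ]
(0.6246, -0.113, 0.15) [342.7 195.8] [263.5 554. ]
(0.6206, -0.053, 0.108) [338.1 107.3] [240.5 111.5]
(0.6146, -0.053, 0.108) [330.6 107. ] [203. 110.]
(0.6306, -0.053, 0.108) [350.6 107.7] [303.  113.5]
[ 0.60035944 -0.02485043  0.40156745]
```

```bash
python3 - <<'E'
from h import *
import pickle
C=pickle.load(open("c1.pkl","rb"))
A=lambda x,y,z:plane("wrist",290+x/5,85+y/5,z,C)
B=lambda x,y,z:plane("wrist",290+x/5,195+y/5,z,C)
print("fin",A(220,158,.15),A(250,158,.15),A(208,555,.15),A(240,555,.15))
for z in (.08,.09,.1,.11,.12):
    m0,m50,m100=B(392,303,z),B(392,65,z),A(415,352,z); print(z,m0,m50,m100,np.linalg.norm(m100-m0),B(352,318,z))
print("handle top",[B(x,y,.162) for x,y in [(135,280),(245,283),(262,578),(132,575)]])
d=A(415,352,.1)-B(392,303,.1); print("yaw",np.arctan2(d[1],d[0])-np.pi/2)
print("bar",A(165,125,.108),A(262,125,.108),B(152,170,.108),B(240,170,.108))
go([(0.5,0.24,0.42,-0.043)])
E
```

```text
fin [ 0.6152 -0.0553  0.15  ] [ 0.6194 -0.0552  0.15  ] [ 0.6164 -0.1134  0.15  ] [ 0.6211 -0.1133  0.15  ]
0.08 [ 0.661  -0.2006  0.08  ] [ 0.6568 -0.1492  0.08  ] [ 0.6568 -0.0975  0.08  ] 0.10318551254900078 [ 0.6532 -0.2043  0.08  ]
0.09 [ 0.6592 -0.1951  0.09  ] [ 0.655  -0.1453  0.09  ] [ 0.655  -0.0953  0.09  ] 0.09988833765760645 [ 0.6516 -0.1987  0.09  ]
0.1 [ 0.6573 -0.1897  0.1   ] [ 0.6533 -0.1414  0.1   ] [ 0.6533 -0.093   0.1   ] 0.09678269473413106 [ 0.6499 -0.1931  0.1   ]
0.11 [ 0.6554 -0.1842  0.11  ] [ 0.6515 -0.1376  0.11  ] [ 0.6515 -0.0907  0.11  ] 0.09358130155111116 [ 0.6483 -0.1875  0.11  ]
0.12 [ 0.6535 -0.1787  0.12  ] [ 0.6498 -0.1337  0.12  ] [ 0.6497 -0.0885  0.12  ] 0.0902800088613199 [ 0.6467 -0.1819  0.12  ]
handle top [array([ 0.6068, -0.1531,  0.162 ]), array([ 0.6233, -0.1531,  0.162 ]), array([ 0.6289, -0.2057,  0.162 ]), array([ 0.6082, -0.2058,  0.162 ])]
yaw 0.041341477937694826
bar [ 0.6087 -0.0555  0.108 ] [ 0.6242 -0.055   0.108 ] [ 0.6105 -0.1599  0.108 ] [ 0.6263 -0.1594  0.108 ]
9
-10 -39 1 0.00 -0.00 0.01; -11 -39 1 0.00 -0.00 0.01; -11 -39 1 0.00 -0.00 0.01; -11 -39 1 0.00 -0.00 0.01; -12 -39 1 0.00 -0.00 0.01; -12 -39 1 0.00 -0.00 0.01; -12 -39 1 0.00 -0.00 0.01; -13 -38 1 0.00 -0.00 0.01; -13 -38 1 0.00 -0.00 0.01
```

```bash
python3 - <<'E'
from h import *
go([(0.485,0.29,0.37,-0.043)])
E
```

```text
10
-11 -40 6 0.00 -0.00 0.01; -11 -40 6 0.00 -0.00 0.01; -11 -40 6 0.00 -0.00 0.01; -11 -40 6 0.00 -0.00 0.01; -12 -40 6 0.00 -0.00 0.01; -12 -40 6 0.00 -0.00 0.01; -12 -40 6 0.00 -0.00 0.01; -13 -40 6 0.00 -0.00 0.01; -13 -40 6 0.00 -0.00 0.01; -13 -39 6 0.00 -0.00 0.01
```

Request:
jog_arm:
  rows: "-12 -44 6 0 0 0.01 1; -12 -44 6 0 0 0.01 1; -12 -44 7 0 0 0.01 1; -13 -44 7 0 0 0.01 1; -13 -44 7 0 0 0.01 1; -13 -44 7 0 0 0.01 1; -14 -44 7 0 0 0.01 1; -14 -44 7 0 0 0 1; -14 -44 7 0 0 0 1; 0 0 0 0 0 0 1"

```text
time: 5.5
ee_pos: [0.4861, 0.3002, 0.3688]
eef_rot: [3.14, -0.006, -0.046]
force: [0.7, 0.9, 0.2]
finger_gap: 0.0853
```

```bash
python3 - <<'E'
from h import *
import pickle
s=sense();print(s['time'],s['ee_pos'],s['eef_rot'],abs(s['qd']).max())
pickle.dump(cal("wrist"),open("c2.pkl","wb"))
a=capture("wrist")
cv2.imwrite("pics/w2.png",a)
for t in ["clip_tails","clip_pivot"]: print(t,search_frame(t,"wrist")[:2])
E
```

```text
5.5 [0.48605541 0.30023016 0.36882626] [ 3.13991571 -0.00568759 -0.04618519] 0.06573543363817094
clip_tails [{'box': [262.9, 165.7, 346.8, 222.8], 'conf': 0.94}]
clip_pivot [{'box': [265.4, 164.0, 349.1, 225.4], 'conf': 0.62}]
```

View pics/w2.png

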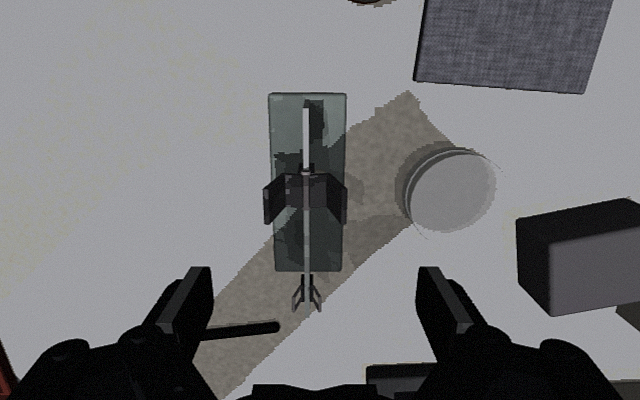

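```bash
python3 - <<'E'
import cv2
a=cv2.imread("pics/w2.png")
cv2.imwrite("pics/w2a.png",cv2.convertScaleAbs(cv2.resize(a[90:240,250:360],None,fx=4,fy=4,interpolation=cv2.INTER_CUBIC),alpha=1.5))
E
```

```text
(no output)
```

View pics/w2a.png

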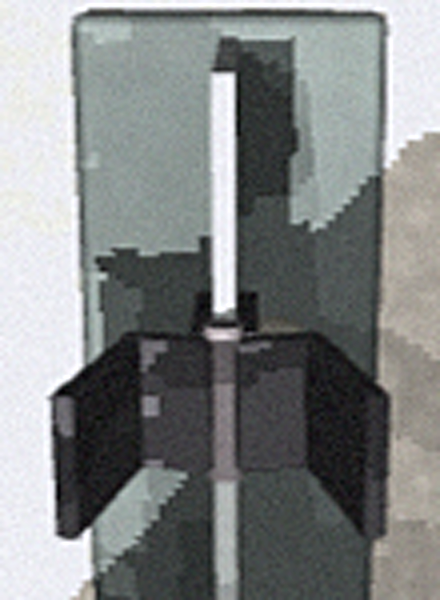

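```bash
python3 - <<'E'
from h import *
import pickle
C=pickle.load(open("c2.pkl","rb"))
A=lambda x,y,z:plane("wrist",250+x/4,90+y/4,z,C)
print("tails",[A(*p,.138) for p in [(53,400),(60,538),(388,395),(383,536)]])
print("plate top",[A(*p,.09) for p in [(211,70),(236,70),(211,310),(237,310)]])
print("plate near",plane("wrist",303.5,300,.09,C),plane("wrist",309.5,300,.09,C))
E
```

```text
tails [array([0.4577, 0.3201, 0.138 ]), array([0.4567, 0.2981, 0.138 ]), array([0.5067, 0.3185, 0.138 ]), array([0.5056, 0.2961, 0.138 ])]
plate top [array([0.482 , 0.3614, 0.09  ]), array([0.4862, 0.3613, 0.09  ]), array([0.4797, 0.3199, 0.09  ]), array([0.4843, 0.3196, 0.09  ])]
plate near [0.474  0.2089 0.09  ] [0.4789 0.2086 0.09  ]
```

```bash
python3 - <<'E'
from h import *
go([(0.482,0.308,0.277,-0.047)],step=15)
E
```

```text
7
-1 -2 13 0.00 -0.00 -0.00; -1 -2 13 0.00 -0.00 -0.00; -1 -2 13 0.00 -0.00 -0.00; -1 -2 13 0.00 -0.00 -0.00; -1 -2 13 0.00 -0.00 -0.00; -1 -2 13 0.00 -0.00 -0.00; -1 -2 13 0.00 -0.00 -0.00
```

Request:
jog_arm:
  rows: "-2 -5 15 0 -0.006 0 1; -2 -3 20 0 0 0 1; -1 0 20 0 0 0 1; 0 0 18 0 0 0 1; 0 0 12 0 0 0 1; 0 0 7 0 0 0 1; 0 0 0 0 0 0 1; 0 0 0 0 0 0 1; 0 0 0 0 0 0 1; 0 0 0 0 0 0 1"
  force: 40

```text
time: 6.65
ee_pos: [0.4908, 0.2927, 0.2721]
eef_rot: [3.134, -0.004, -0.073]
force: [0.8, 0.7, 0.3]
finger_gap: 0.0853
```

```bash
python3 - <<'E'
from h import *
s=sense();print(s['time'],s['ee_pos'],s['eef_rot'],abs(s['qd']).max())
cv2.imwrite("pics/w3.png",capture("wrist"))
go([(0.482,0.308,0.277,-0.047)],step=15)
E
```

```text
6.65 [0.49083301 0.29269254 0.27212962] [ 3.134416   -0.00422797 -0.0725458 ] 0.0068725762489182645
2
-5 -7 -2 0.00 -0.00 -0.01; -5 -7 -2 0.00 -0.00 -0.01
```

View pics/w3.png

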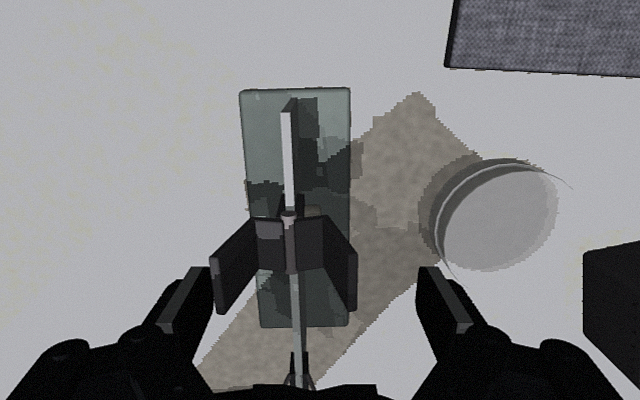

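```bash
sed -i 's/{v:.2f}/{v:.3f}/; s/{v:.0f}/{v:.1f}/' h.py; python3 - <<'E'
from h import *
go([(0.482,0.308,0.277,-0.047)],step=9)
E
```

```text
3
-3.3 -4.8 -1.6 0.002 -0.001 -0.009; -3.3 -4.9 -1.6 0.002 -0.001 -0.009; -3.2 -4.9 -1.6 0.002 -0.001 -0.009
```

Request:
jog_arm:
  rows: "-3 -5 -2 0.002 -0.001 -0.009 1; -3 -5 -2 0.002 -0.001 -0.009 1; -3 -5 -1 0.002 -0.001 -0.009 1; 0 0 0 0 0 0 1; 0 0 0 0 0 0 1; 0 0 0 0 0 0 1; 0 0 0 0 0 0 1; 0 0 0 0 0 0 1; 0 0 0 0 0 0 1; 0 0 0 0 0 0 1"

```text
time: 7.7
ee_pos: [0.482, 0.3103, 0.2786]
eef_rot: [-3.141, -0.003, -0.042]
force: [-0.2, 0.0, -0.2]
finger_gap: 0.0857
```

```bash
python3 - <<'E'
from h import *
for i in range(3):
  s=sense();print(s['time'],s['ee_pos'],s['eef_rot'],abs(s['qd']).max())
go([(0.482,0.308,0.277,-0.047)],step=9)
E
```

```text
7.7 [0.48201321 0.31027399 0.27858762] [-3.14144729e+00 -2.51908074e-03 -4.23869209e-02] 0.002196508706167781
7.7 [0.48201321 0.31027399 0.27858762] [-3.14144729e+00 -2.51908074e-03 -4.23869209e-02] 0.002196508706167781
7.7 [0.48201321 0.31027399 0.27858762] [-3.14144729e+00 -2.51908074e-03 -4.23869209e-02] 0.002196508706167781
1
0.1 2.3 1.6 -0.000 -0.003 0.005
```

Request:
jog_arm:
  rows: "0 2 2 0 -0.002 0.003 1; 0 0 0 0 0 0 0.5; 0 0 0 0 0 0 0.2; 0 0 0 0 0 0 0; 0 0 0 0 0 0 0; 0 0 0 0 0 0 0; 0 0 0 0 0 0 0; 0 0 0 0 0 0 0; 0 0 0 0 0 0 0; 0 0 0 0 0 0 0"
  force: 40

```text
time: 8.7
ee_pos: [0.482, 0.3078, 0.2762]
eef_rot: [3.141, -0.0, -0.046]
force: [0.6, -0.3, -0.3]
finger_gap: 0.0324
```

```bash
python3 - <<'E'
from h import *
s=sense();print(s['time'],s['ee_pos'],s['eef_rot'],s['finger_gap'],s['force'])
cv2.imwrite("pics/w4.png",capture("wrist"))
E
```

```text
8.7 [0.48199154 0.30780329 0.27616502] [ 3.14136698e+00 -2.42290786e-05 -4.60037653e-02] 0.03241390774028013 [ 0.5952315  -0.3022381  -0.27112315]
```

View pics/w4.png

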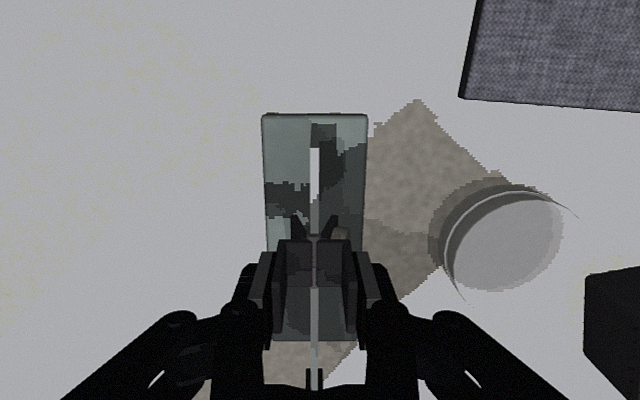

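Request:
jog_arm:
  rows: "0 0 -5 0 0 0 0; 0 0 -10 0 0 0 0; 0 0 -15 0 0 0 0; 0 0 -20 0 0 0 0; 0 0 -20 0 0 0 0; 0 0 -20 0 0 0 0; 0 0 -20 0 0 0 0; 0 0 -15 0 0 0 0; 0 0 -8 0 0 0 0; 0 0 0 0 0 0 0"

```text
time: 9.75
ee_pos: [0.4807, 0.3087, 0.4248]
eef_rot: [-3.138, -0.005, -0.044]
force: [0.2, -0.2, -0.7]
finger_gap: 0.0325
```

```bash
python3 - <<'E'
from h import *
s=sense();print(s['time'],s['ee_pos'],s['eef_rot'],s['finger_gap'],s['force'])
cv2.imwrite("pics/w5.png",capture("wrist"))
b=capture("scene"); cv2.imwrite("pics/s5.png",cv2.resize(b[100:240,350:490],None,fx=4,fy=4,interpolation=cv2.INTER_CUBIC))
go([(0.600,0.02,0.415,0.022)],step=44)
E
```

```text
9.75 [0.48070241 0.30870261 0.42477676] [-3.13819037 -0.00520956 -0.04418582] 0.0325043447807509 [ 0.2189553  -0.21073835 -0.69817872]
8
16.5 35.4 1.0 -0.000 -0.000 -0.008; 16.2 35.5 1.0 -0.000 -0.000 -0.008; 15.9 35.6 1.0 -0.000 -0.000 -0.008; 15.6 35.8 1.0 -0.000 -0.000 -0.008; 15.3 35.9 1.0 -0.000 -0.000 -0.008; 15.0 36.0 1.0 -0.000 -0.000 -0.008; 14.7 36.1 1.0 -0.000 -0.000 -0.008; 14.4 36.3 1.0 -0.000 -0.000 -0.008
```

View pics/w5.png

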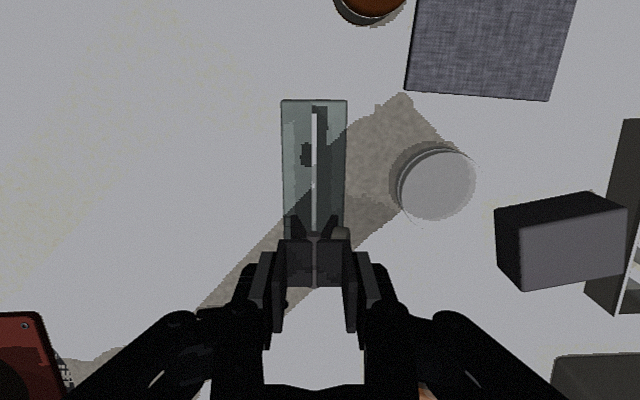

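View pics/s5.png

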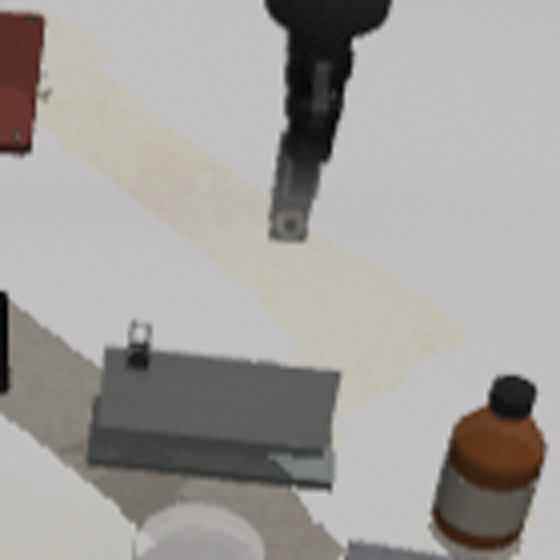

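```bash
python3 - <<'E'
from h import *
go([(0.618,-0.06,0.405,0.022)],step=48)
E
```

```text
9
17.1 40.2 2.0 -0.000 -0.000 -0.007; 16.8 40.4 2.0 -0.000 -0.000 -0.007; 16.5 40.5 2.0 -0.000 -0.000 -0.007; 16.2 40.6 2.0 -0.000 -0.000 -0.007; 15.9 40.7 2.0 -0.000 -0.000 -0.007; 15.6 40.8 2.0 -0.000 -0.000 -0.007; 15.3 40.9 2.0 -0.000 -0.000 -0.007; 15.0 41.1 2.0 -0.000 -0.000 -0.007; 14.7 41.2 2.0 -0.000 -0.000 -0.007
```

Request:
jog_arm:
  rows: "8 20 0 0 0 -0.005 0; 17 41 2 0 0 -0.008 0; 17 41 2 0 0 -0.008 0; 17 41 2 0 0 -0.008 0; 16 41 2 0 0 -0.008 0; 16 41 2 0 0 -0.008 0; 16 41 2 0 0 -0.008 0; 15 40 2 0 0 -0.007 0; 15 38 2 0 0 -0.006 0; 8 20 0 0 0 0 0"

```text
time: 10.85
ee_pos: [0.6238, -0.0669, 0.3939]
eef_rot: [-3.139, 0.013, 0.035]
force: [0.3, -0.1, -1.2]
finger_gap: 0.0326
```

```bash
python3 - <<'E'
from h import *
s=sense();print(s['time'],s['ee_pos'],s['eef_rot'],s['finger_gap'],s['force'])
go([(0.618,-0.084,0.395,0.022)],step=10)
E
```

```text
10.85 [ 0.62384136 -0.06686735  0.39393027] [-3.13921191  0.01280972  0.03548224] 0.032623101768258486 [ 0.31649525 -0.07558631 -1.23907181]
2
-3.2 8.5 -0.5 -0.001 0.006 0.007; -3.2 8.5 -0.5 -0.001 0.006 0.007
```

Request:
jog_arm:
  rows: "-3 8 0 -0.001 0.006 0.006 0; -3 8 0 -0.001 0.006 0.006 0; 0 0 0 0 0 0 0; 0 0 0 0 0 0 0; 0 0 0 0 0 0 0; 0 0 0 0 0 0 0; 0 0 0 0 0 0 0; 0 0 0 0 0 0 0; 0 0 0 0 0 0 0; 0 0 0 0 0 0 0"

```text
time: 11.85
ee_pos: [0.6168, -0.0808, 0.3914]
eef_rot: [-3.14, 0.004, 0.026]
force: [0.6, 0.1, -0.0]
finger_gap: 0.0327
```

```bash
python3 - <<'E'
from h import *
import pickle
s=sense();print(s['time'],s['ee_pos'],s['eef_rot'],s['finger_gap'],s['force'])
pickle.dump(cal("wrist"),open("c6.pkl","wb"))
a=capture("wrist"); cv2.imwrite("pics/w6.png",a)
cv2.imwrite("pics/w6a.png",cv2.convertScaleAbs(cv2.resize(a[90:300,240:400],None,fx=2.8,fy=2.8,interpolation=cv2.INTER_CUBIC),alpha=1.6))
b=capture("scene"); cv2.imwrite("pics/s6.png",cv2.resize(b[90:240,200:330],None,fx=4,fy=4,interpolation=cv2.INTER_CUBIC))
go([(0.618,-0.084,0.395,0.022)],step=10)
E
```

```text
11.85 [ 0.61676308 -0.08075009  0.3913953 ] [-3.13952971  0.00410726  0.02586146] 0.03265604144138032 [ 0.58534669  0.07927225 -0.03611223]
1
1.1 3.1 -3.7 -0.002 0.004 0.004
```

View pics/w6a.png

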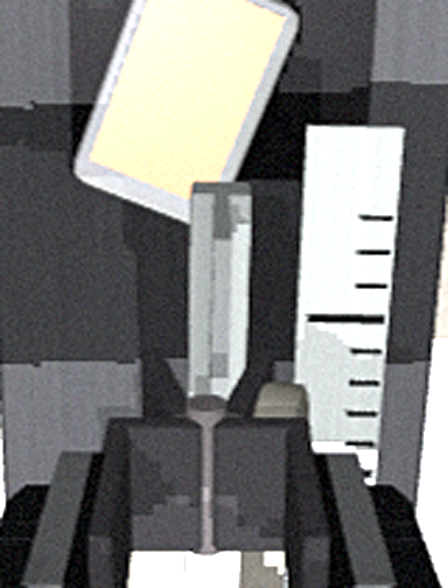

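View pics/s6.png

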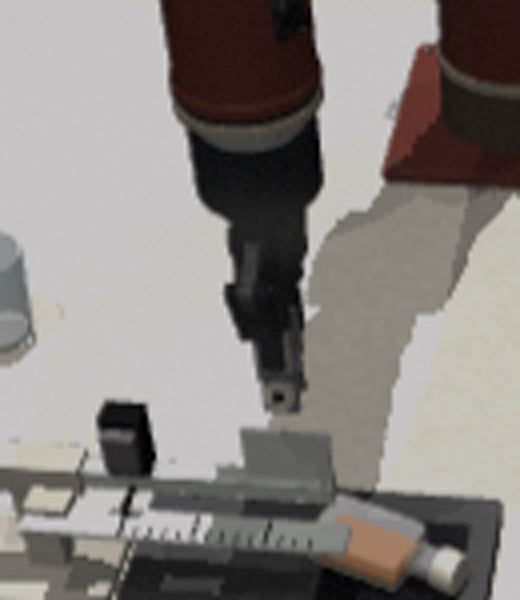

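```bash
python3 - <<'E'
from h import *
import pickle
C=pickle.load(open("c6.pkl","rb"))
a=cv2.imread("pics/w6.png")
cv2.imwrite("pics/w6b.png",cv2.convertScaleAbs(cv2.resize(a[150:240,290:350],None,fx=8,fy=6.5,interpolation=cv2.INTER_CUBIC),alpha=1.3))
f,cx,cy,E=C; print(-E[:3,:3].T@E[:3,3])
for p in [(.616,-.055,.15),(.620,-.055,.15),(.616,-.09,.15),(.620,-.09,.15)]:
    q=proj("wrist",p,C);print(p,q,(q-[290,150])*[8,6.5])
E
```

```text
[0.61380041 0.00444921 0.36033757]
(0.616, -0.055, 0.15) [316.8 174.6] [214.4 159.9]
(0.62, -0.055, 0.15) [323.4 174.7] [267.2  160.55]
(0.616, -0.09, 0.15) [315.2 227.3] [201.6  502.45]
(0.62, -0.09, 0.15) [321.5 227.5] [252.   503.75]
```

View pics/w6b.png

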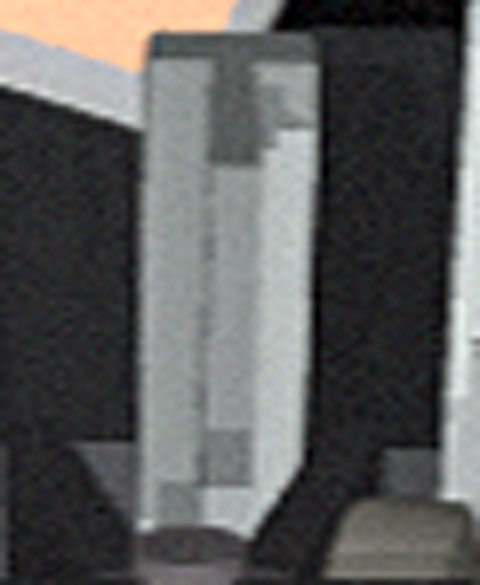

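```bash
python3 - <<'E'
from h import *
import pickle
C=pickle.load(open("c6.pkl","rb")); p,r=pose()
for q in [(0,-.012,.179),(0,0,.179),(0,-.012,.2),(0,-.012,.209)]:
    w=p+r.apply(q); print(q,w.round(4),proj("wrist",w,C))
go([(0.6178,-0.085,0.352,0.022)],step=10)
E
```

```text
(0, -0.012, 0.179) [ 0.6157 -0.0685  0.2124] [315.6 240.5]
(0, 0, 0.179) [ 0.616  -0.0805  0.2123] [315.5 263.7]
(0, -0.012, 0.2) [ 0.6156 -0.0685  0.1914] [315.4 222. ]
(0, -0.012, 0.209) [ 0.6156 -0.0685  0.1824] [315.4 215.3]
4
0.3 1.1 9.8 -0.001 0.001 0.001; 0.3 1.1 9.8 -0.001 0.001 0.001; 0.3 1.0 9.8 -0.001 0.001 0.001; 0.2 1.0 9.8 -0.001 0.001 0.001
```

Request:
jog_arm:
  rows: "1 1 5 -0.001 0.002 0.001 0; 0 2 6 -0.001 0.002 0.001 0; 0 1 6 0 0 0.001 0; 0 0 6 0 0 0 0; 0 0 2 0 0 0 0; 0 0 0 0 0 0 0; 0 0 0 0 0 0 0; 0 0 0 0 0 0 0; 0 0 0 0 0 0 0; 0 0 0 0 0 0 0"

```text
time: 12.95
ee_pos: [0.6178, -0.0856, 0.3636]
eef_rot: [-3.142, 0.001, 0.022]
force: [0.4, 0.0, -0.4]
finger_gap: 0.0328
```

```bash
python3 - <<'E'
from h import *
s=sense();print(s['time'],s['ee_pos'],s['eef_rot'],s['finger_gap'],s['force'])
a=capture("wrist"); cv2.imwrite("pics/w7.png",a)
cv2.imwrite("pics/w7b.png",cv2.convertScaleAbs(cv2.resize(a[110:260,265:375],None,fx=5,fy=4,interpolation=cv2.INTER_CUBIC),alpha=1.5))
b=capture("scene"); cv2.imwrite("pics/s7.png",cv2.resize(b[140:240,200:330],None,fx=5,fy=5,interpolation=cv2.INTER_CUBIC))
go([(0.6178,-0.085,0.337,0.022)],step=10)
E
```

```text
12.95 [ 0.61784633 -0.08560572  0.36355802] [-3.14155474e+00  6.08984350e-04  2.17461113e-02] 0.03277033916664383 [ 0.41373365  0.01225212 -0.43517094]
3
-0.0 -0.2 8.8 -0.000 0.000 -0.000; -0.0 -0.2 8.8 -0.000 0.000 -0.000; -0.0 -0.2 8.8 -0.000 0.000 -0.000
```

View pics/w7b.png

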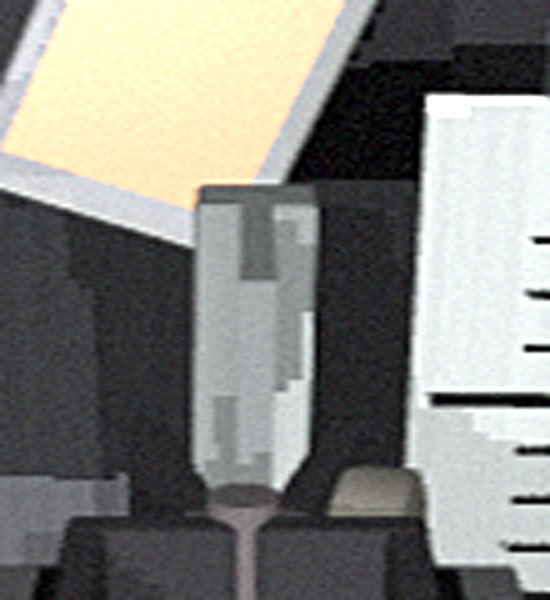

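View pics/s7.png

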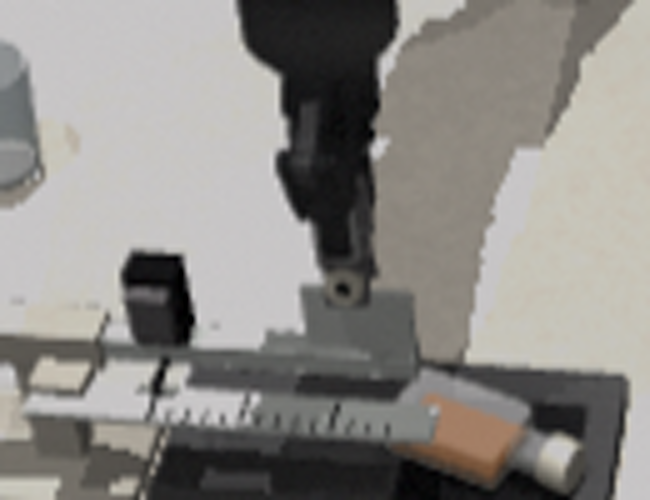

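Request:
jog_arm:
  rows: "0 -1 4 0 0 0 0; 0 -1 6 0 0 0 0; 0 0 6 0 0 0 0; 0 0 5 0 0 0 0; 0 0 3 0 0 0 0; 0 0 1 0 0 0 0; 0 0 0 0 0 0 0; 0 0 0 0 0 0 0; 0 0 0 0 0 0 0; 0 0 0 0 0 0 0"

```text
time: 14.05
ee_pos: [0.6182, -0.0833, 0.3365]
eef_rot: [-3.141, -0.001, 0.022]
force: [0.2, 0.4, -1.1]
finger_gap: 0.0326
```

```bash
python3 - <<'E'
from h import *
s=sense();print(s['time'],s['ee_pos'],s['eef_rot'],s['finger_gap'],s['force'],s['wrist_torque'])
a=capture("wrist")
cv2.imwrite("pics/w8b.png",cv2.convertScaleAbs(cv2.resize(a[110:260,265:375],None,fx=5,fy=4,interpolation=cv2.INTER_CUBIC),alpha=1.5))
b=capture("scene"); cv2.imwrite("pics/s8.png",cv2.resize(b[140:240,200:330],None,fx=5,fy=5,interpolation=cv2.INTER_CUBIC))
E
```

```text
14.05 [ 0.61818829 -0.08330486  0.3364938 ] [-3.14137835e+00 -8.86529138e-04  2.18157201e-02] 0.032579587588933104 [ 0.24545495  0.44391263 -1.12646248] [ 0.03719114 -0.195545   -0.05939372]
```

View pics/w8b.png

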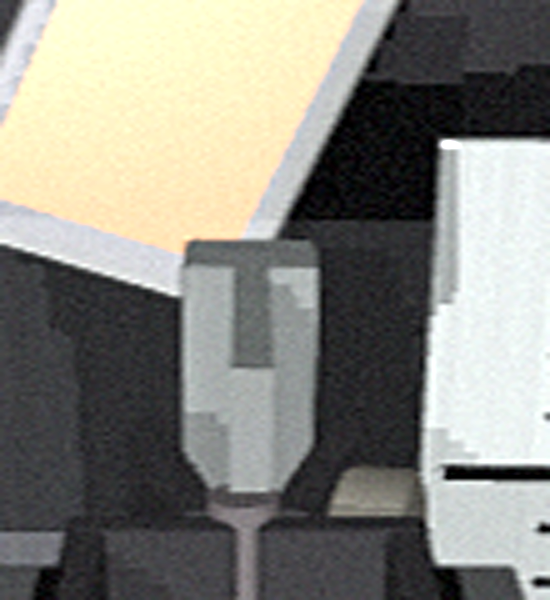

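View pics/s8.png

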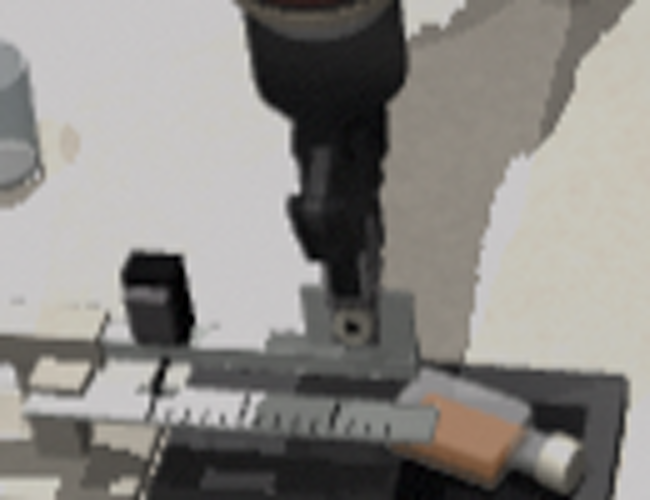

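Request:
jog_arm:
  rows: "0 0 0 0 0 0 0.5; 0 0 0 0 0 0 0.6; 0 0 0 0 0 0 0.7; 0 0 0 0 0 0 0.8; 0 0 0 0 0 0 0.9; 0 0 0 0 0 0 1; 0 0 0 0 0 0 1; 0 0 -5 0 0 0 1; 0 0 -20 0 0 0 1; 0 0 -30 0 0 0 1"

```text
time: 15.15
ee_pos: [0.6169, -0.0836, 0.3893]
eef_rot: [-3.14, 0.007, 0.022]
force: [1.6, -0.3, 0.8]
finger_gap: 0.0856
```

```bash
python3 - <<'E'
from h import *
s=sense();print(s['time'],s['ee_pos'],s['eef_rot'],s['finger_gap'],s['force'],s['wrist_torque'])
a=capture("wrist");cv2.imwrite("pics/w9.png",a)
b=capture("scene"); cv2.imwrite("pics/s9.png",cv2.resize(b[120:240,200:330],None,fx=5,fy=5,interpolation=cv2.INTER_CUBIC))
E
```

```text
15.15 [ 0.61688842 -0.08358547  0.38930848] [-3.1403495   0.00719665  0.02198808] 0.08560764915763709 [ 1.62462359 -0.29304804  0.76643513] [-0.0167391  -0.03349393  0.01326514]
```

View pics/w9.png

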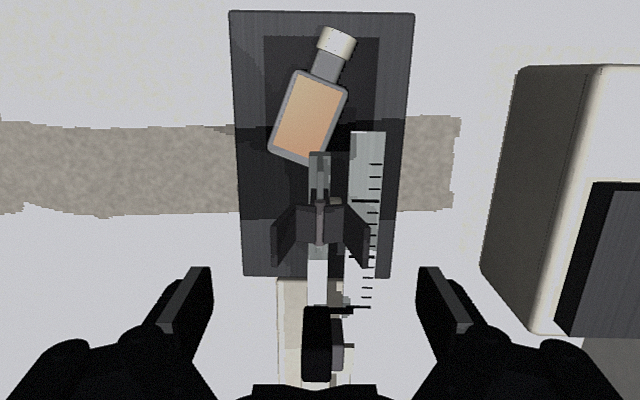

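View pics/s9.png

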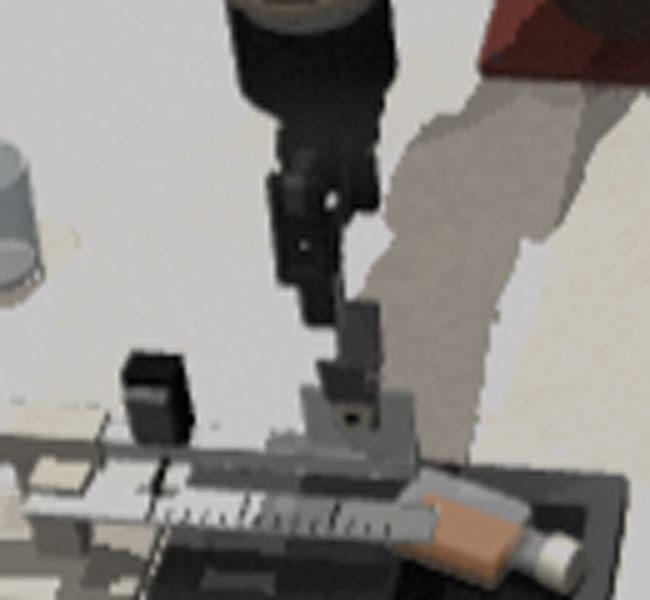

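```bash
python3 - <<'E'
from h import *
go([(0.6217,-0.1935,0.385,0.022)],step=25)
E
```

```text
5
0.2 22.0 1.9 0.000 -0.000 -0.000; 0.2 22.0 1.9 0.000 -0.000 -0.000; 0.2 22.0 1.9 0.000 -0.000 -0.000; 0.2 22.0 1.9 0.000 -0.000 -0.000; 0.2 22.0 1.9 0.000 -0.000 -0.000
```

Request:
jog_arm:
  rows: "0 15 0 0 0.002 0 1; 0 25 2 0 0.002 0 1; 0 25 2 0 0 0 1; 0 25 2 0 0 0 1; 0 15 0 0 0 0 1; 0 5 0 0 0 0 1; 0 0 0 0 0 0 1; 0 0 0 0 0 0 1; 0 0 0 0 0 0 1; 0 0 0 0 0 0 1"

```text
time: 16.25
ee_pos: [0.62, -0.199, 0.3862]
eef_rot: [-3.141, -0.004, 0.025]
force: [-0.7, 0.3, -0.9]
finger_gap: 0.0854
```

```bash
python3 - <<'E'
from h import *
import pickle
s=sense();print(s['time'],s['ee_pos'],s['eef_rot'],s['finger_gap'],s['force'])
pickle.dump(cal("wrist"),open("c10.pkl","wb"))
a=capture("wrist");cv2.imwrite("pics/w10.png",a)
cv2.imwrite("pics/w10b.png",cv2.convertScaleAbs(cv2.resize(a[100:250,255:405],None,fx=4,fy=4,interpolation=cv2.INTER_CUBIC),alpha=1.5))
go([(0.6217,-0.1935,0.385,0.022)],step=25)
E
```

```text
16.25 [ 0.61999264 -0.19899635  0.38615033] [-3.14119563 -0.00399496  0.02463111] 0.08536374489640829 [-0.66641143  0.31711385 -0.90181986]
1
1.8 -5.3 1.2 -0.001 -0.004 0.003
```

View pics/w10b.png

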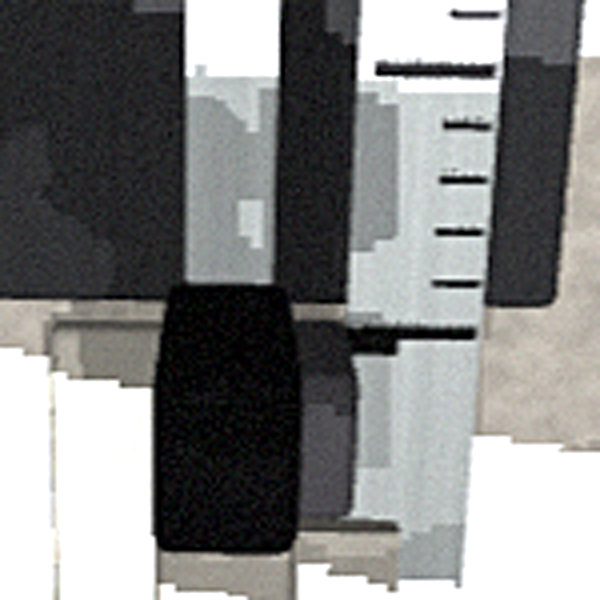

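```bash
python3 - <<'E'
from h import *
import pickle
C=pickle.load(open("c10.pkl","rb"))
A=lambda x,y,z:plane("wrist",255+x/4,100+y/4,z,C)
print("top",[A(*p,.162) for p in [(155,548),(297,548),(157,375),(299,375)]])
print("button top z.152",[A(*p,.152) for p in [(355,392),(352,518),(300,518)]])
for z in (.09,): print("mark0",A(475,332,z),"pointer",A(395,347,z),A(395,340,z),"m50",A(436,68,z))
E
```

```text
top [array([ 0.6083, -0.2074,  0.162 ]), array([ 0.6294, -0.2069,  0.162 ]), array([ 0.6084, -0.1803,  0.162 ]), array([ 0.6286, -0.1798,  0.162 ])]
button top z.152 [array([ 0.6377, -0.1857,  0.152 ]), array([ 0.6383, -0.2064,  0.152 ]), array([ 0.6303, -0.2066,  0.152 ])]
mark0 [ 0.6664 -0.1949  0.09  ] pointer [ 0.6512 -0.1983  0.09  ] [ 0.6511 -0.1969  0.09  ] m50 [ 0.6554 -0.1449  0.09  ]
```

```bash
python3 - <<'E'
from h import *
go([(0.6205,-0.193,0.34,0.022),(0.6205,-0.193,0.291,0.022)],step=17)
E
```

```text
6
0.1 -1.9 15.4 -0.000 -0.001 0.001; 0.2 -1.9 15.4 -0.000 -0.001 0.001; 0.2 -1.9 15.4 -0.000 -0.001 0.001; 0.0 -0.0 16.3 0.000 0.000 0.000; 0.0 -0.0 16.3 0.000 0.000 0.000; 0.0 -0.0 16.3 0.000 0.000 0.000
```

Request:
jog_arm:
  rows: "0 -2 8 0 -0.002 0 1; 0 -2 15 0 -0.002 0.002 1; 0 -2 15 0 0 0 1; 0 0 13 0 0 0 1; 0 0 8 0 0 0 1; 0 0 0 0 0 0 1; 0 0 0 0 0 0 1; 0 0 0 0 0 0 1; 0 0 0 0 0 0 1; 0 0 0 0 0 0 1"
  force: 40

```text
time: 17.3
ee_pos: [0.6199, -0.1908, 0.3213]
eef_rot: [-3.14, 0.001, 0.025]
force: [0.6, -0.3, 0.6]
finger_gap: 0.0854
```

```bash
python3 - <<'E'
from h import *
s=sense();print(s['time'],s['ee_pos'],s['eef_rot'],s['finger_gap'],s['force'])
go([(0.6205,-0.193,0.291,0.022)],step=17)
E
```

```text
17.3 [ 0.61991427 -0.19079188  0.32128836] [-3.14047575e+00  1.14110585e-03  2.47301306e-02] 0.08537236782250172 [ 0.61378594 -0.31736607  0.62600575]
2
0.3 1.1 15.1 -0.001 0.001 0.001; 0.3 1.1 15.1 -0.001 0.001 0.001
```

Request:
jog_arm:
  rows: "0 1 8 0 0.001 0 1; 1 1 12 -0.001 0 0.002 1; 0 0 9 0 0 0 1; 0 0 3 0 0 0 1; 0 0 0 0 0 0 1; 0 0 0 0 0 0 1; 0 0 0 0 0 0 1; 0 0 0 0 0 0 1; 0 0 0 0 0 0 1; 0 0 0 0 0 0 1"

```text
time: 18.3
ee_pos: [0.6212, -0.193, 0.2871]
eef_rot: [3.141, -0.001, 0.022]
force: [1.9, 0.9, 0.2]
finger_gap: 0.0852
```

```bash
python3 - <<'E'
from h import *
s=sense();print(s['time'],s['ee_pos'],s['eef_rot'],s['finger_gap'],s['force'])
go([(0.6205,-0.193,0.289,0.022)],step=17)
a=capture("wrist");cv2.imwrite("pics/w11.png",a)
E
```

```text
18.3 [ 0.621249   -0.19299979  0.28707167] [ 3.14126142e+00 -1.05459438e-03  2.24310691e-02] 0.08523650859589227 [1.92540973 0.92201528 0.22065821]
1
-0.7 -0.0 -1.9 0.000 -0.001 0.000
```

View pics/w11.png

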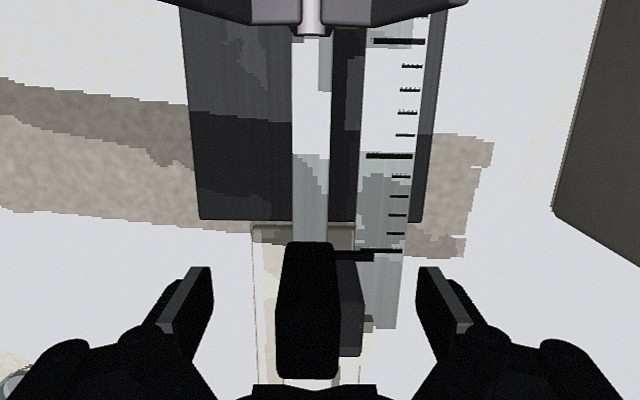

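The handle is centred between the open fingers, with the pointer at about (385,255) next to the 0 mark and the 100 mark near row 41. I'll close on it.

Request:
jog_arm:
  rows: "-1 0 -1 0 0 0 0.6; 0 0 0 0 0 0 0.4; 0 0 0 0 0 0 0.2; 0 0 0 0 0 0 0; 0 0 0 0 0 0 0; 0 0 0 0 0 0 0; 0 0 0 0 0 0 0; 0 0 0 0 0 0 0; 0 0 0 0 0 0 0; 0 0 0 0 0 0 0"
  force: 50

```text
time: 19.35
ee_pos: [0.6193, -0.193, 0.2897]
eef_rot: [-3.141, -0.0, 0.02]
force: [-2.7, 0.9, 0.7]
finger_gap: 0.0217
```

```bash
python3 - <<'E'
from h import *
s=sense();print(s['time'],s['ee_pos'],s['eef_rot'],s['finger_gap'],s['force'],s['wrist_torque'])
a=capture("wrist");cv2.imwrite("pics/w12.png",a)
cv2.imwrite("pics/w12b.png",cv2.convertScaleAbs(cv2.resize(a[140:290,290:440],None,fx=4,fy=4,interpolation=cv2.INTER_CUBIC),alpha=1.5))
E
```

```text
19.35 [ 0.6193278  -0.19300778  0.28968093] [-3.14146077e+00 -3.26002913e-04  2.01953032e-02] 0.02172738862413544 [-2.70571014  0.91234044  0.71276591] [ 0.22033743 -0.7306094  -0.18200992]
```

View pics/w12b.png

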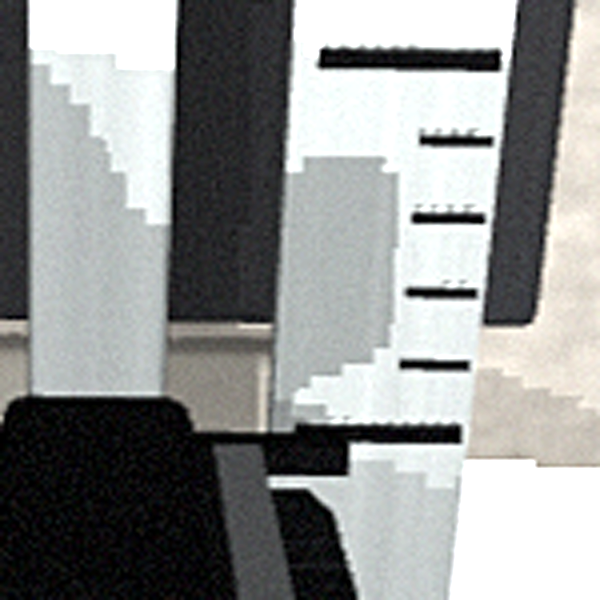

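Request:
jog_arm:
  rows: "0 -2 0 0 0 0 0; 0 -6 0 0 0 0 0; 0 -10 0 0 0 0 0; 0 -12 0 0 0 0 0; 0 -12 0 0 0 0 0; 0 -12 0 0 0 0 0; 0 -12 0 0 0 0 0; 0 -10 0 0 0 0 0; 0 -6 0 0 0 0 0; 0 0 0 0 0 0 0"

```text
time: 20.4
ee_pos: [0.6182, -0.1043, 0.2897]
eef_rot: [3.139, -0.004, 0.021]
force: [0.6, -3.3, -2.2]
finger_gap: 0.022
```

```bash
python3 - <<'E'
from h import *
s=sense();print(s['time'],s['ee_pos'],s['eef_rot'],s['finger_gap'],s['force'],s['wrist_torque'])
go([(0.6193-.1*.0201,-0.093,0.2897,0.0202)],step=10)
a=capture("wrist");cv2.imwrite("pics/w13.png",a)
b=capture("scene"); cv2.imwrite("pics/s13.png",cv2.resize(b[120:240,200:330],None,fx=5,fy=5,interpolation=cv2.INTER_CUBIC))
E
```

```text
20.4 [ 0.61819791 -0.10433704  0.28973076] [ 3.13862453 -0.00358822  0.020595  ] 0.02201238382413107 [ 0.56970903 -3.25657072 -2.20960617] [-0.2712077  -1.08662548 -0.2551809 ]
2
-0.3 -5.7 -0.0 0.001 -0.002 0.000; -0.3 -5.7 0.0 0.001 -0.002 0.000
```

View pics/w13.png

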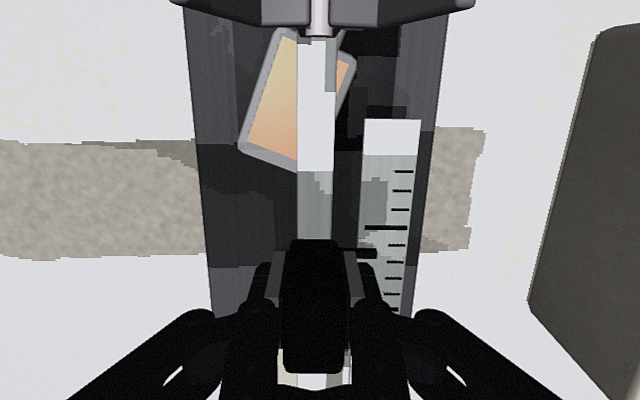

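View pics/s13.png

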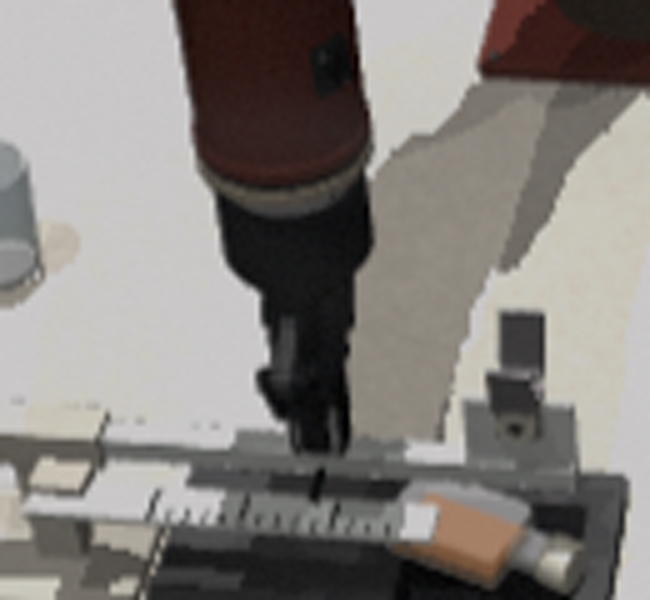

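```bash
python3 - <<'E'
import cv2,numpy as np
o=[]
for n,r,c in [("w13",215,340),("w12",225,350),("w10",160,320),("w1",230,330)]:
    a=cv2.imread(f"pics/{n}.png")[r:r+50,c:c+65]
    o.append(cv2.convertScaleAbs(cv2.resize(a,None,fx=6,fy=6,interpolation=cv2.INTER_NEAREST),alpha=1.7))
cv2.imwrite("pics/z1.png",np.vstack([np.hstack(o[:2]),np.hstack(o[2:])]))
E
```

```text
(no output)
```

View pics/z1.png

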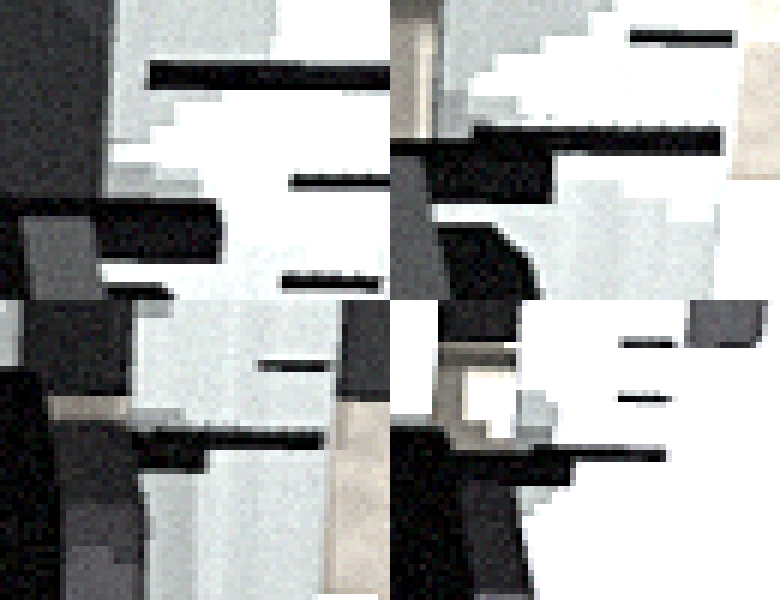

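Request:
jog_arm:
  rows: "0 -4 0 0.001 -0.001 0 0; 0 -4 0 0.001 -0.001 0 0; 0 -2 0 0 0 0 0; 0 -1 0 0 0 0 0; 0 0 0 0 0 0 0; 0 0 0 0 0 0 0; 0 0 0 0 0 0 0; 0 0 0 0 0 0 0; 0 0 0 0 0 0 0; 0 0 0 0 0 0 0"

```text
time: 21.5
ee_pos: [0.6183, -0.0965, 0.2897]
eef_rot: [3.139, -0.003, 0.016]
force: [0.8, -3.5, -2.2]
finger_gap: 0.0216
```

```bash
python3 - <<'E'
from h import *
s=sense();print(s['time'],s['ee_pos'],s['eef_rot'],s['finger_gap'],s['force'],s['wrist_torque'])
a=capture("wrist");cv2.imwrite("pics/w14.png",a)
o=[cv2.convertScaleAbs(cv2.resize(x[220:270,345:410],None,fx=6,fy=6,interpolation=cv2.INTER_NEAREST),alpha=1.7) for x in (a,cv2.imread("pics/w12.png"))]
cv2.imwrite("pics/z14.png",np.hstack(o))
b=capture("scene"); cv2.imwrite("pics/s14.png",cv2.resize(b[170:250,210:330],None,fx=6,fy=6,interpolation=cv2.INTER_CUBIC))
E
```

```text
21.5 [ 0.61827523 -0.09652735  0.28969802] [ 3.13920899e+00 -2.62084761e-03  1.63250321e-02] 0.02159466498718206 [ 0.79005643 -3.51390238 -2.19800351] [-0.31013295 -1.43786059  0.01861679]
```

View pics/z14.png

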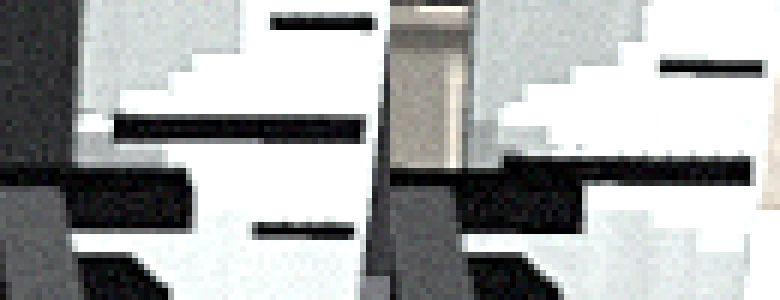

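View pics/s14.png

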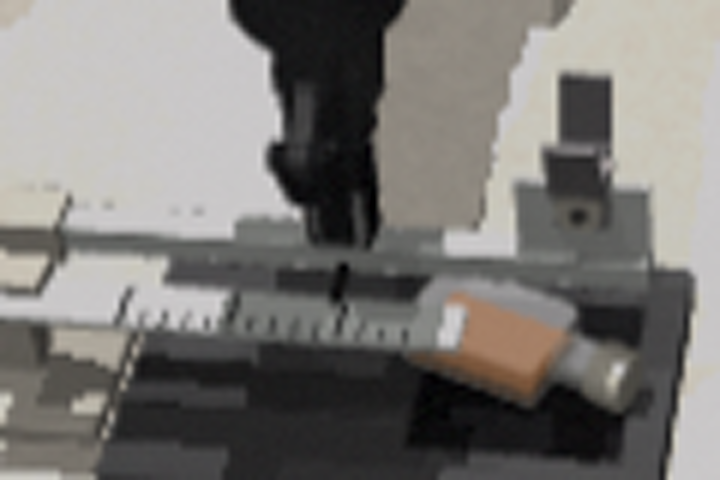

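Request:
jog_arm:
  rows: "0 -2 0 0.001 -0.001 -0.002 0; 0 -1.5 0 0.001 -0.001 -0.002 0; 0 -0.5 0 0 0 0 0; 0 0 0 0 0 0 0; 0 0 0 0 0 0 0; 0 0 0 0 0 0 0; 0 0 0 0 0 0 0; 0 0 0 0 0 0 0; 0 0 0 0 0 0 0; 0 0 0 0 0 0 0"

```text
time: 22.6
ee_pos: [0.6184, -0.0927, 0.2897]
eef_rot: [3.141, -0.001, 0.02]
force: [1.6, -2.3, -4.0]
finger_gap: 0.0218
```

```bash
python3 - <<'E'
from h import *
s=sense();print(s['time'],s['ee_pos'],s['eef_rot'],s['finger_gap'],s['force'],s['wrist_torque'])
a=capture("wrist");cv2.imwrite("pics/w15.png",a)
o=[cv2.convertScaleAbs(cv2.resize(x[220:270,345:410],None,fx=6,fy=6,interpolation=cv2.INTER_NEAREST),alpha=1.7) for x in (a,cv2.imread("pics/w12.png"))]
cv2.imwrite("pics/z15.png",np.hstack(o))
b=capture("scene");cv2.imwrite("pics/sc15.png",b); b0=cv2.imread("pics/scene0.png")
cv2.imwrite("pics/s15.png",np.vstack([cv2.resize(x[205:230,215:295],None,fx=10,fy=10,interpolation=cv2.INTER_CUBIC) for x in (b,b0)]))
# predicted: 1mm in y and z per px at pointer
q=np.array([.652,-.095,.09]); 
for d in [(0,0,0),(0,.01,0),(.01,0,0),(0,0,.006)]: print(d,proj("scene",q+d)-proj("scene",q), proj("scene",q))
E
```

```text
22.6 [ 0.61843813 -0.09266431  0.2896539 ] [ 3.14082858e+00 -1.26247836e-03  1.99068525e-02] 0.02178723169539877 [ 1.62450896 -2.34582931 -4.00107287] [-0.51349555 -1.62987339 -0.15430832]
(0, 0, 0) [0. 0.] [266.8 222.4]
(0, 0.01, 0) [3.6 0.3] [266.8 222.4]
(0.01, 0, 0) [-0.8  2.7] [266.8 222.4]
(0, 0, 0.006) [-0.3 -1.5] [266.8 222.4]
```

View pics/z15.png

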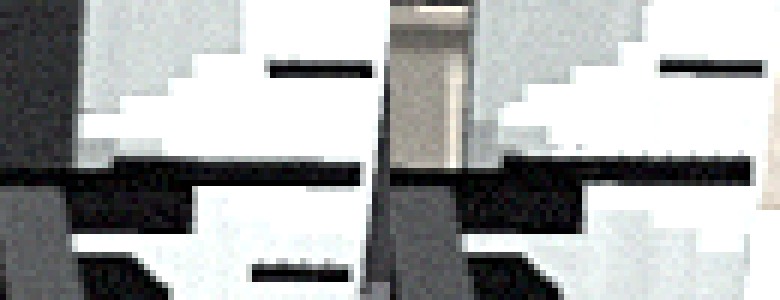

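View pics/s15.png

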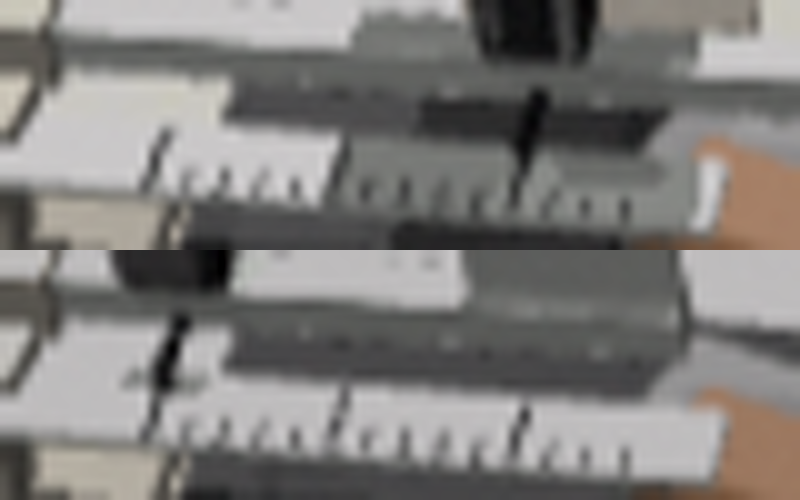

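Request:
jog_arm:
  rows: "0 0.5 0 0 0 0 0; 0 0 0 0 0 0 0; 0 0 0 0 0 0 0; 0 0 0 0 0 0 0; 0 0 0 0 0 0 0; 0 0 0 0 0 0 0; 0 0 0 0 0 0 0; 0 0 0 0 0 0 0; 0 0 0 0 0 0 0; 0 0 0 0 0 0 0"

```text
time: 23.7
ee_pos: [0.6185, -0.0932, 0.2897]
eef_rot: [3.141, -0.001, 0.02]
force: [1.2, -3.3, -2.6]
finger_gap: 0.0217
```

```bash
python3 - <<'E'
from h import *
s=sense();print(s['time'],s['ee_pos'],s['eef_rot'],s['finger_gap'],s['force'],abs(s['qd']).max())
a=capture("wrist");cv2.imwrite("pics/w16.png",a)
o=[cv2.convertScaleAbs(cv2.resize(x[220:270,345:410],None,fx=6,fy=6,interpolation=cv2.INTER_NEAREST),alpha=1.7) for x in (a,cv2.imread("pics/w12.png"))]
cv2.imwrite("pics/z16.png",np.hstack(o))
b=capture("scene");cv2.imwrite("pics/sc16.png",b)
E
```

```text
23.7 [ 0.61845343 -0.09315046  0.28970898] [ 3.14086656e+00 -1.35169132e-03  1.99539803e-02] 0.021717002428258903 [ 1.17784578 -3.27743078 -2.63477923] 0.0025768269982790757
```

View pics/z16.png

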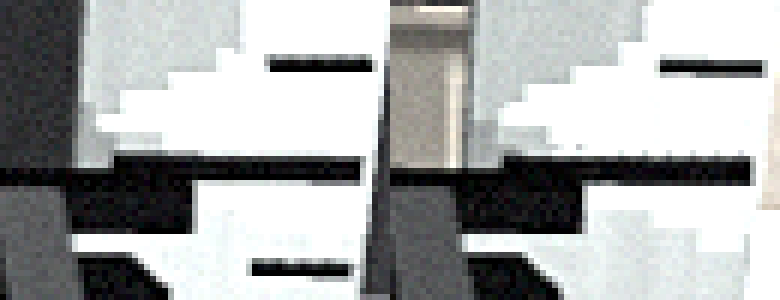

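View pics/sc16.png

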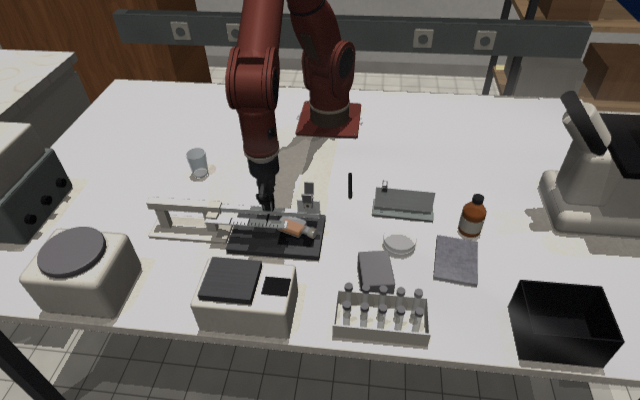

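The arm is at rest with the pointer at the 100 mark. The clip is on the fin and everything else on the bench is where it was, so I'm handing in.

```bash
python3 -c "
from workcell import *
print(hand_in())"
```

```text
the job is handed in; nothing more can be done
None
```

I moved the logger clip from the parking strip to near the middle of the fin while the arm was still drawn in, and it closed there. I then squeezed the release button, drew the arm out to the 100 mm mark, and handed in at about 24 s while holding it there.

**Last checks**
- **Clip:** the last pictures show it upright on the fin, closed, with the logger on the scale side.
- **Grip:** the force is set to 50 N. The finger gap reads 21.7 mm, less than the 25 mm you gave for the button fully in. It also read low (about 32.5 mm) on the 34 mm clip tails. I take the button to be fully in, and the arm slid out freely.
- **Position:** the tool moved 99.9 mm along the arm. In the wrist picture the pointer sits at the 100 mark almost exactly as it sat at the 0 mark before the pull. It was still at hand-in, pulling with about 3 N.
- **Rest of the bench:** the last picture shows the other things where they were.

**Uncertain or in disagreement**
- **Pointer reading:** the pointer stands a few mm above the scale, so the angle of view shifts its reading. I estimated it started at 0.3 to 0.7 mm, which puts the final reading at about 100 to 100.5 mm, give or take about 1 mm.
- **Fin position:** the first estimate from the scene camera was about 4 mm off from the wrist camera's. I used the wrist camera's, and the fit on the fin confirmed it.

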